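# Find the rocking lamp lid and press it home

## Task

One of the four lidded clay bowls on the board has a lid that rocks: press with a fingertip near the edge of one lid after another until you find the one that tips, then press that lid down by the knob in its middle until it sits fully home on its bowl. Only press: do not lift or pull off any lid, do not press hard enough to crack the clay, and leave the kettle and the other bowls where they stand; finish with the arm clear.

Things in the scene. Friction and masses are not known exactly. Their poses are not given: they have to be found in the camera images.
- lid1: one of four identical loose terracotta cap lids, 0.18 kg: flat plate 100 mm across, 7 mm thick; skirt (inner diameter 94 mm) hanging 12 mm below it over the bowl's rim; knob in the middle 22 mm across. Origin: centre of the plate's underside, z up; plate top 7 mm, knob top 25 mm above it. At the start all four lids are level, origins 62 mm above the table.
- lid2: same lid, same origin as lid1. Three of the lids (which ones varies) rest on the rims of their bowls and stay still. The other stands on the flat 22 mm head of a pin in the middle of its bowl, 5 mm above the rim: pressed 36 mm out from its middle, on any side, it tips there by about 0.15 rad under about 1 N until it meets the rim (the spot sinks about 4 mm), and falls back level when let go.
- lid3: same lid, same origin as lid1. To seat the rocking lid, press straight down on its knob: its pin resists with about 8 N, slides 5 mm into the set wax and stays down; the lid then rests on its rim, origin 57 mm above the table, and rocks no more.
- lid4: same lid, same origin as lid1. On any lid keep edge presses within about 40 mm of its middle: the rims have a radius of 45 mm.
- board: fixed plywood board 280 x 280 x 12 mm under the four bowls, origin at the centre of its underside. The bowls (about 50 mm tall, 90 mm across, fixed) stand on it in a 2 x 2 square at about 66 mm either way from its middle along its x and y.
- kettle: loose aluminium kettle, body 136 mm across, spout to its +x, 156 mm tall with its handle; bystander. Origin at the centre of its underside.
- openbowl: loose clay bowl of set wax with a wick, no lid, 90 mm across, 50 mm tall, wick to 75 mm; bystander. Origin at the centre of its underside.
- stack: two loose clay bowls, one in the other, 90 mm across, 84 mm tall; bystander. Origin at the centre of the underside.
Things that resemble listed ones, but are neither listed nor needed, are in the scene too. What is shaped like the lid3 but blue is not meant. What is shaped like the lid1 but pink is not meant.

How it is judged:
By the outcome, as a careful person would: the job done as asked, in the order asked, and still so for the second after the job is handed in, with the robot touching nothing.
It also fails if it takes over 48 s, if anything falls off the work surface, if the arm or the gripper's body presses on something with over 40 N, if the wrist force passes 120 N, or if a joint passes its speed limit or range.

## Robot

A 6-joint arm with a two-finger parallel gripper is mounted at the origin on the work surface. World frame = base frame: x ahead of the robot, y to its left, z up, the work surface at z = 0. Lengths are in m, angles in degrees, forces in N, time in s.
With the tool pointing down it reaches from about 0.35 to 0.875 m from the base axis. Payload 4.2 kg.
Tool frame: the origin (TCP) lies at the very end of the fingers, on their centre line; the grasp point (between the pads) lies 19 mm behind it; z points along the fingers, y is the line along which they close (so a half turn about z gives the same grasp; the last joint's range is limited). The gripper opens to 87 mm and grips with 3 to 60 N. Pads are 19 mm wide; open, the fingers measure 117 mm over their backs; the gripper's body (75 mm by 190 mm) begins 51 mm behind the grasp point.
Start: joints at [86.035, 22.042, 0.453, 0, -68.411, -14.817], TCP at [0.201, 0.592, 0.223] pointing down, gripper open.
Joint ranges: [-179.83, 179.83], [-69.29, 118.12], [-61.27, 80.66], [-181.25, 117.63], [-171.15, -9.14], [-177.46, 177.46]. Speed limits (degrees/s): [159.86, 159.86, 180, 180, 180, 180].

## Interface

Orientations are given as a 3x3 rotation matrix whose columns are the frame's x, y, z axes.
In Python, from station import sense, cams, r gives the robot as it stands. The module is installed in compiled form; this text tells all that it offers.
- The arm moves only by the tool step_arm, never from a script. Its argument "targets" is text: rows parted by semicolons, each of 4 numbers parted by spaces: the shift along the tool's x, y, z in cm, then the turn about the tool's z in degrees. In form: x y z turn; .... A call has 1 to 12 rows; each row shifts and turns the commanded pose from where the row before left it, along the tool's axes as they then stand; what a row does not reach is not made up. A row lasts 1/12 s, in which the tool goes at most 41.7 mm and 7.16 degrees, less where a joint would pass 70% of its speed; a pose out of reach is approached as far as the arm can. A call with a gripper value outside its range is refused whole. "claw" is the finger opening in cm, from 0 to 8.7, set as the call begins (left out, the last holds). The fingers move at their own pace and stop on an object; the grip force is fixed at half the most. Time passes only in rows, so rows that do not move let the fingers close. It gives the time, the measured TCP pose, the force, the opening and the grip force at its end, in the units of the state.
- sense(): the state, without advancing time (a new reading comes with each control period).
- cams.capture(name): name is "side" or "top"; returns a dict with "frame" (400x640x3 uint8, blue, green, red), "vertical_fov" (degrees; the focal length in pixels is half the picture's height over the tangent of half this angle, whatever the lens; pixels are square), "cx", "cy" (the principal point, pixels), "eye" and "rotation" of the camera in the world. Camera axes: x right, y down, z forward; pixel columns grow to the right and rows downward; lengths in m; the calibration is good to about 2 mm. A picture is of the moment at which its call begins. There is no depth.
- r.finish_job(): hands the job in; it is judged then, once.
The state is a dict: "time_s": time; "joints": joint angles; "joint_velocities": joint speeds; "effort": joint torques, N m; "tcp_pos": TCP position; "ee_rot": TCP orientation; "wrist_force": force on the tool from outside, world axes, zero at the start; "moment": the same for the moment, N m; "gripper_width": opening from 0.0 (shut) to 1.0 (fully open); "gripper_force": force on a finger pad.
Only numpy, scipy, OpenCV 4.12 (cv2) and the standard library are available. Lean on these libraries where they do the work, as an engineer would, in place of code of your own. Each camera call takes 0.05 s, during which the arm holds its last target. There are 200 camera calls.

## Working session

There is one attempt and no reset: what is moved stays moved. The work goes in short steps, Python scripts to look and compute and a tool call to move; the robot and the scene stay as the last step left them, time stands still between calls to the robot, and variables do not carry over. Pictures are saved under pics/ and viewed, at most 10 in all, crops included, and the job is handed in when it is done.

Besides the shell and the picture viewer there is one more tool, called after ">>>" as name(argument=value, ...), one argument or row to a line, values as JSON. step_arm: Moves the arm, as the interface text tells. Its arguments: {"type":"object","properties":{"targets":{"type":"string"},"claw":{"type":"number"}},"required":["targets"]}

```bash
mkdir -p pics
python3 - <<'E'
from station import sense, cams, r
import cv2
s=sense(); print(s)
for n in("top","side"):
    c=cams.capture(n); cv2.imwrite(f"pics/{n}0.png",c["frame"]); print(n,{k:v for k,v in c.items() if k!="frame"})
E
```

```text
{'time_s': 0.0, 'joints': array([ 8.60356379e+01,  2.20891413e+01,  3.80753701e-01, -2.81910753e-02,
       -6.84123068e+01, -1.48157220e+01]), 'joint_velocities': array([ 0.00170562,  0.0474464 ,  0.10861773, -0.0107549 , -0.07080693,
       -0.00295767]), 'effort': array([-4.88849237e-04, -3.90664744e+01,  1.87398130e+01,  4.21957210e+00,
        1.08404263e-02, -2.12801310e-04]), 'tcp_pos': array([0.20101102, 0.59115794, 0.2214854 ]), 'ee_rot': array([[ 9.46702800e-01, -3.22107816e-01, -6.02052291e-04],
       [-3.22108365e-01, -9.46700543e-01, -2.06979990e-03],
       [ 9.67354956e-05,  2.15341144e-03, -9.99997677e-01]]), 'wrist_force': array([0.20914027, 0.57530162, 0.19431539]), 'moment': array([-0.01082243,  0.01981817,  0.08204574]), 'gripper_force': 0.0, 'gripper_width': 0.9991992195205321}
top {'vertical_fov': 51.27625565991386, 'cx': 315.2032727936467, 'cy': 202.63474147605748, 'eye': array([0.32992739, 0.02434075, 1.20357743]), 'rotation': array([[-0.029457  , -0.98408383,  0.17524642],
       [-0.99937644,  0.03240999,  0.01401177],
       [-0.01946849, -0.17472439, -0.98442489]])}
side {'vertical_fov': 49.63150295913128, 'cx': 316.9998043787937, 'cy': 194.35530745214822, 'eye': array([-0.34232079, -0.75567468,  0.77432741]), 'rotation': array([[ 0.65281895, -0.40284812,  0.64151447],
       [-0.757217  , -0.32332375,  0.5675246 ],
       [-0.02120935, -0.85625647, -0.51611532]])}
```

View pics/top0.png

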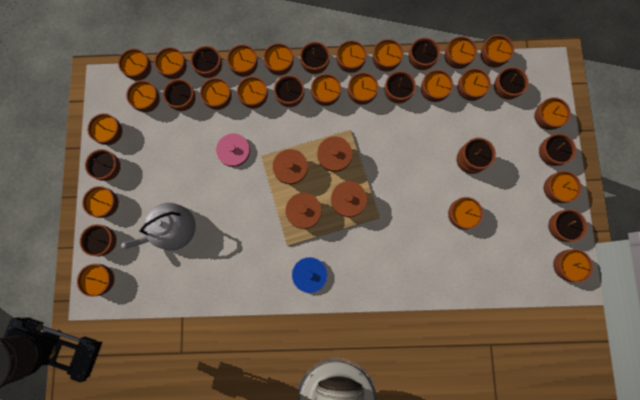

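View pics/side0.png

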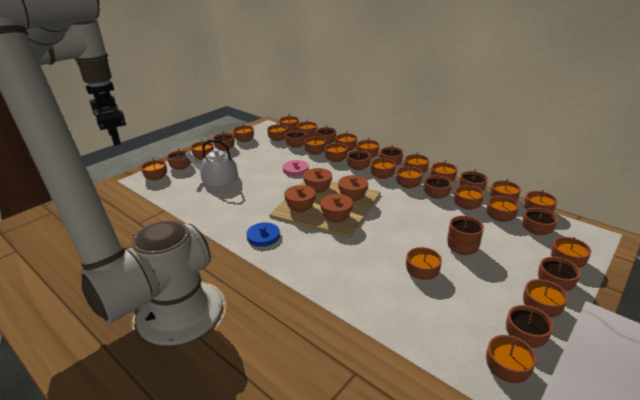

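The top view shows the four terracotta lids on the board near (291,166), (335,154), (304,210) and (350,198). The kettle is at (170,227), and the pink and blue decoys are at (233,150) and (310,275). The side view shows the same lids near (318,178), (353,185), (300,196) and (337,206).

```bash
cat > h.py <<'E'
import numpy as np, cv2
from station import sense, cams, r
def K(c):
    f=200/np.tan(np.radians(c["vertical_fov"]/2)); return f
def proj(c,P):
    q=(np.atleast_2d(P)-c["eye"])@c["rotation"]; return q[:,:2]/q[:,2:]*K(c)+[c["cx"],c["cy"]]
def ray(c,uv,z):
    d=c["rotation"]@np.array([(uv[0]-c["cx"])/K(c),(uv[1]-c["cy"])/K(c),1]); e=np.array(c["eye"]); return e+d*(z-e[2])/d[2]
E
python3 - <<'E'
from h import *
for n,(x0,x1,y0,y1),s in(("top",(250,390,120,255),5),("side",(260,390,155,240),6)):
    c=cams.capture(n); im=c["frame"]; hsv=cv2.cvtColor(im,cv2.COLOR_BGR2HSV)
    print(n,"tcp proj",proj(c,sense()["tcp_pos"]), "base",proj(c,[0,0,0]))
    m=((hsv[...,0]<12)&(hsv[...,1]>140)&(hsv[...,2]>70)).astype(np.uint8)
    w=np.zeros_like(m); w[y0:y1,x0:x1]=m[y0:y1,x0:x1]
    k,l,st,ce=cv2.connectedComponentsWithStats(w)
    for i in range(1,k):
        if st[i,4]>100: print(st[i],ce[i],ray(c,ce[i],0.066))
    cv2.imwrite(f"pics/{n}1.png",cv2.resize(im[y0:y1,x0:x1],None,fx=s,fy=s,interpolation=cv2.INTER_CUBIC)[:600,:800])
E
```

```text
top tcp proj [[ 77.19387508 341.28533426]] base [[336.4618559  400.21164562]]
[318 137  34  34 896] [334.1171875  153.48995536] [ 0.67185371 -0.01713131  0.066     ]
[273 150  35  34 889] [289.62429696 166.12710911] [0.63933928 0.10956689 0.066     ]
[331 181  36  36 963] [348.2834891 198.5867082] [ 0.54081487 -0.05151815  0.066     ]
[286 193  35  36 947] [302.86483633 210.13833157] [0.51249272 0.0752673  0.066     ]
side tcp proj [[114.84007772 138.23649743]] base [[179.86289478 310.23075852]]
[346 155  26  13 149] [359.1409396  161.51006711] [0.80765786 0.0544755  0.066     ]
[371 155  19  22 182] [381.73626374 166.20879121] [ 0.82725669 -0.02952686  0.066     ]
[285 169  46  41 969] [307.48194014 188.07223942] [0.54870224 0.07324863 0.066     ]
[ 320  176   48   44 1107] [343.45799458 196.94579946] [ 0.5781417  -0.05178355  0.066     ]
```

View pics/top1.png

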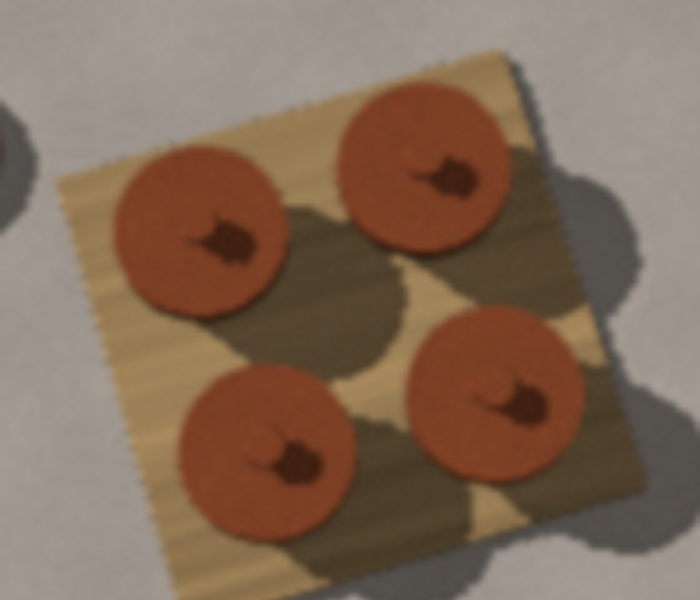

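View pics/side1.png

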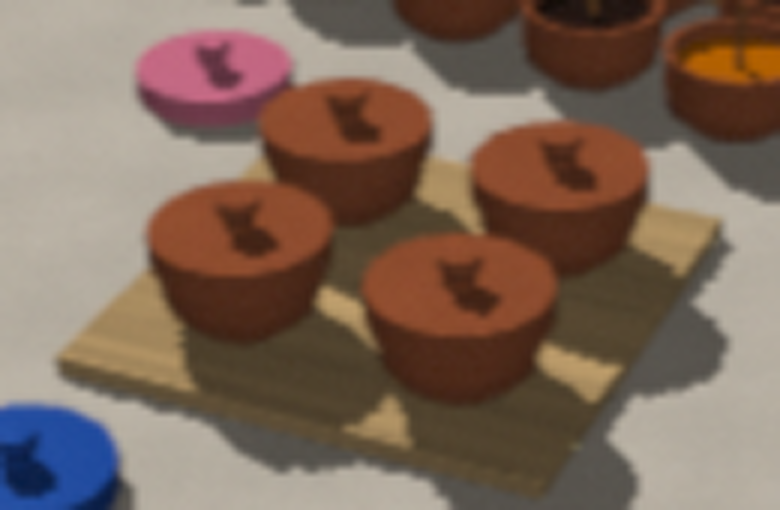

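Run:
```python
from h import *
c=cams.capture("side")
for p in [(560,165),(346,119),(460,285),(240,228)]:
    print(ray(c,((p[0]+.5)/6-.5+260,(p[1]+.5)/6-.5+155),.069).round(4))
s=sense(); R=s["ee_rot"]
L=np.array([[.672,-.017],[.640,.110],[.541,-.0515],[.513,.0755]])
for l in L:
    P=np.r_[l,.12]-.034*R[:,0]*[1,1,0]
    print(l,P.round(4),((P-s["tcp_pos"])@R*100).round(2))
```

```text
[ 0.6682 -0.0214  0.069 ]
[0.635  0.1055 0.069 ]
[ 0.5366 -0.0561  0.069 ]
[0.5079 0.0704 0.069 ]
[ 0.672 -0.017] [ 0.6398 -0.0061  0.12  ] [60.77 42.43 10.25]
[0.64 0.11] [0.6078 0.1209 0.12  ] [53.65 31.44 10.24]
[ 0.541  -0.0515] [ 0.5088 -0.0406  0.12  ] [49.48 49.92 10.26]
[0.513  0.0755] [0.4808 0.0864 0.12  ] [42.74 38.79 10.25]
```

>>> step_arm(
  targets="2.66 2.44 0 0;2.66 2.44 0 0;2.66 2.44 0 0;2.66 2.44 0 0;2.66 2.44 0 0;2.66 2.44 0 0;2.66 2.44 0 0;2.66 2.44 0 0;2.66 2.44 0 0;2.66 2.44 0 0;2.66 2.44 0 0;2.66 2.44 0 0",
  claw=0,
)

```text
time_s: 1.25
tcp_pos: [0.4095, 0.2101, 0.2228]
ee_rot: [[0.947, -0.322, 0.0], [-0.322, -0.947, 0.001], [0.0, -0.001, -1.0]]
wrist_force: [0.4, 0.3, 0.4]
gripper_width: 0.175
gripper_force: 0.0
```

>>> step_arm(
  targets="2.66 2.44 0 0;2.66 2.44 0 0;2.66 2.44 0 0;2.66 2.44 0 0;0 0 2.5 0;0 0 2.5 0;0 0 2.5 0;0 0 2 0;0 0 0 0;0 0 0 0",
)

```text
time_s: 2.08
tcp_pos: [0.4782, 0.0848, 0.1272]
ee_rot: [[0.947, -0.322, -0.002], [-0.322, -0.947, -0.001], [-0.001, 0.002, -1.0]]
wrist_force: [0.3, 0.0, 0.5]
gripper_width: 0.006
gripper_force: 0.0
```

>>> step_arm(
  targets="0 0 2 0;0 0 2 0;0 0 0 0;0 0 0 0;0 0 0 0",
)

```text
time_s: 2.5
tcp_pos: [0.4798, 0.0857, 0.0894]
ee_rot: [[0.947, -0.321, 0.003], [-0.321, -0.947, 0.001], [0.003, -0.002, -1.0]]
wrist_force: [-0.5, -0.3, 1.1]
gripper_width: 0.006
gripper_force: 0.0
```

Run:
```python
from h import *
s=sense();print(s["tcp_pos"],s["wrist_force"],s["time_s"])
o=[]
for n,(x0,x1,y0,y1) in(("top",(260,380,130,240)),("side",(270,390,145,255))):
    c=cams.capture(n); print(n,(proj(c,s["tcp_pos"])-[x0,y0]+.5)*3.3)
    o.append(cv2.resize(c["frame"][y0:y1,x0:x1],None,fx=3.3,fy=3.3,interpolation=cv2.INTER_CUBIC))
cv2.imwrite("pics/c2.png",np.hstack(o))
```

```text
[0.47983654 0.08574245 0.08942155] [-0.45869953 -0.3326962   1.07040696] 2.5
top [[129.87698402 301.46575302]]
side [[ 66.50406406 146.87084795]]
```

View pics/c2.png

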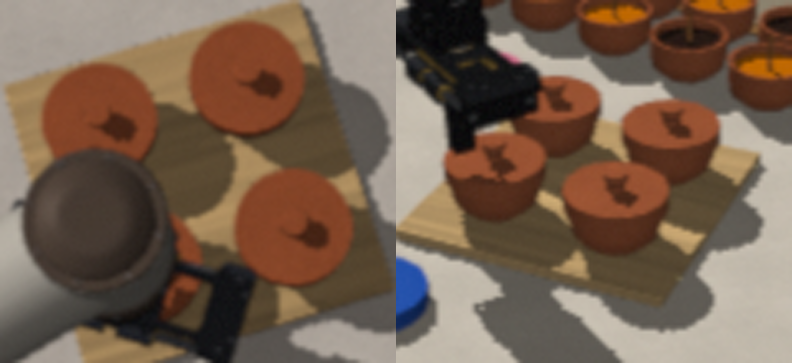

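The side view shows the closed fingertip just over the near-left lid's left edge, with its end at about (462,148) in the crop, matching the projection (462,147). I can press from here.

>>> step_arm(
  targets="0 0 1 0;0 0 0.6 0;0 0 0 0;0 0 0 0;0 0 0 0",
)

```text
time_s: 3.02
tcp_pos: [0.4788, 0.0852, 0.072]
ee_rot: [[0.947, -0.322, 0.001], [-0.322, -0.947, 0.0], [0.001, -0.0, -1.0]]
wrist_force: [0.0, 0.8, -0.6]
gripper_width: 0.005
gripper_force: 0.0
```

>>> step_arm(
  targets="0 0 0.1 0;0 0 0.1 0;0 0 0.1 0;0 0 0.1 0;0 0 0 0;0 0 0 0",
)

```text
time_s: 3.52
tcp_pos: [0.4784, 0.0851, 0.0675]
ee_rot: [[0.947, -0.322, -0.0], [-0.322, -0.947, -0.0], [-0.0, 0.0, -1.0]]
wrist_force: [0.0, -0.0, 1.3]
gripper_width: 0.003
gripper_force: 0.5
```

>>> step_arm(
  targets="0 0 0.05 0;0 0 0.05 0;0 0 0 0;0 0 0 0",
)

```text
time_s: 3.85
tcp_pos: [0.4784, 0.085, 0.0665]
ee_rot: [[0.947, -0.322, -0.0], [-0.322, -0.947, -0.0], [-0.0, 0.0, -1.0]]
wrist_force: [-0.7, 0.5, 1.5]
gripper_width: 0.006
gripper_force: 0.7
```

```bash
python3 -c "
from h import *
for i in range(5):
    cams.capture('side'); s=sense(); print(s['tcp_pos'],s['wrist_force'])"
```

```text
[0.47835868 0.08505057 0.06654634] [-0.45781973  0.18222944  1.04958802]
[0.47835975 0.08504159 0.06655269] [-1.60463164  0.97609526  0.83806546]
[0.47839987 0.08507795 0.06657366] [-0.72965095  0.22362231  1.34501853]
[0.47837125 0.08503363 0.06654791] [-0.3902032   0.96204513  1.36356413]
[0.47837712 0.08505879 0.06654153] [-2.36420591  1.28685472  1.77944069]
```

>>> step_arm(
  targets="0 0 0.05 0;0 0 0.05 0;0 0 0 0;0 0 0 0",
)

```text
time_s: 4.43
tcp_pos: [0.4784, 0.085, 0.066]
ee_rot: [[0.947, -0.322, -0.0], [-0.322, -0.947, -0.0], [0.0, 0.0, -1.0]]
wrist_force: [-2.7, 0.5, 5.2]
gripper_width: 0.005
gripper_force: 2.9
```

```bash
python3 -c "
from h import *
for i in range(4):
    c=cams.capture('side'); s=sense(); print(s['tcp_pos'],s['wrist_force'])
a=cv2.imread('pics/side0.png')
o=[cv2.resize(f[165:225,275:325],None,fx=7,fy=7,interpolation=cv2.INTER_CUBIC) for f in (a,c['frame'])]
cv2.imwrite('pics/c3.png',np.hstack(o))"
```

```text
[0.47839225 0.08499367 0.06600787] [-2.21093588  0.76430384  5.90571949]
[0.47837956 0.08500095 0.06599317] [-3.75147965  0.2911314   5.61808229]
[0.4783665  0.08500129 0.06599806] [-3.36608931 -0.07688666  5.41241314]
[0.47835776 0.08498954 0.06597848] [-3.00240378  0.44038333  6.6727255 ]
```

View pics/c3.png

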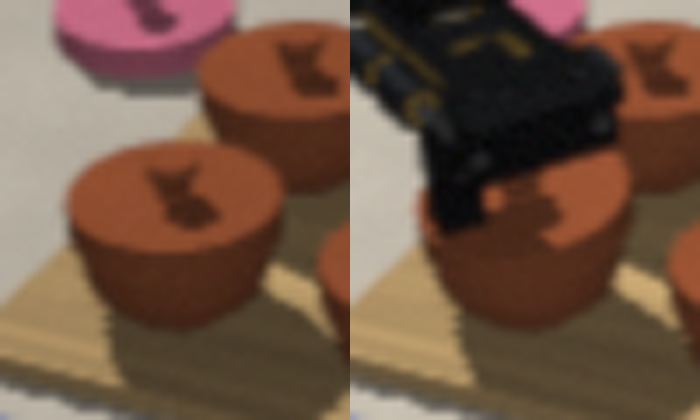

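The comparison shows the near-left lid tipped: its right edge is raised to about (630,150) in the crop, with the finger holding down the left side. It sank about 3 mm at roughly 1 N and then met the rim, so this is the rocking lid. I'll let go and move over its knob.

>>> step_arm(
  targets="0 0 -0.3 0;0 0 -0.7 0;0 0 -2 0;0 0 -1.5 0;1.7 0.1 0 0;1.7 0.1 0 0;0 0 0 0;0 0 0 0;0 0 0 0",
)

```text
time_s: 5.38
tcp_pos: [0.5093, 0.0721, 0.1103]
ee_rot: [[0.947, -0.322, -0.001], [-0.322, -0.947, -0.0], [-0.001, 0.0, -1.0]]
wrist_force: [-1.0, 0.8, -1.1]
gripper_width: 0.006
gripper_force: 0.0
```

Run:
```python
from h import *
s=sense();print(s["tcp_pos"],s["wrist_force"],s["time_s"])
o=[]
a=cv2.imread('pics/side0.png')
c=cams.capture("side")
x0,y0=275,150; print((proj(c,s["tcp_pos"])-[x0,y0]+.5)*8, (proj(c,[.51,.0723,.087])-[x0,y0]+.5)*8)
f=lambda im:cv2.resize(cv2.convertScaleAbs(im[150:215,275:323],alpha=1.6),None,fx=8,fy=8,interpolation=cv2.INTER_CUBIC)
cv2.imwrite("pics/c4.png",np.hstack([f(a),f(c["frame"])]))
```

```text
[0.5093338  0.07207865 0.11032381] [-0.9850557   0.77338218 -1.05625559] 5.3833
[[195.53747935 251.47657386]] [[198.7863108  301.99393684]]
```

View pics/c4.png

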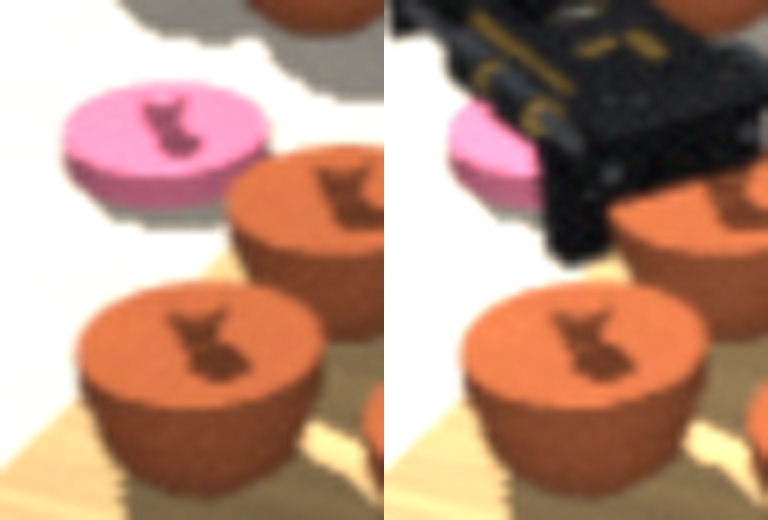

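The fingertip at about (577,250) in the crop stands over the knob, whose top is at about (581,304). The lid has fallen back level. I'll press down on the knob.

>>> step_arm(
  targets="0 0.15 0.9 0;0 0 0.9 0;0 0 0.1 0;0 0 0 0;0 0 0 0;0 0 0 0",
)

```text
time_s: 5.93
tcp_pos: [0.5096, 0.0709, 0.0916]
ee_rot: [[0.947, -0.322, 0.0], [-0.322, -0.947, -0.0], [0.0, -0.0, -1.0]]
wrist_force: [0.9, 0.9, -0.1]
gripper_width: 0.009
gripper_force: 0.0
```

>>> step_arm(
  targets="0 0 0.1 0;0 0 0.1 0;0 0 0.1 0;0 0 0.1 0;0 0 0.1 0;0 0 0.05 0;0 0 0 0;0 0 0 0",
)

```text
time_s: 6.6
tcp_pos: [0.5097, 0.0708, 0.0867]
ee_rot: [[0.947, -0.322, 0.001], [-0.322, -0.947, -0.0], [0.001, -0.0, -1.0]]
wrist_force: [-1.4, -0.8, 4.5]
gripper_width: 0.004
gripper_force: 2.6
```

>>> step_arm(
  targets="0 0 0.1 0;0 0 0.05 0;0 0 0.05 0;0 0 0 0;0 0 0 0",
)

```text
time_s: 7.02
tcp_pos: [0.5097, 0.0708, 0.0846]
ee_rot: [[0.947, -0.322, 0.001], [-0.322, -0.947, -0.0], [0.001, -0.0, -1.0]]
wrist_force: [-0.8, -0.5, 5.6]
gripper_width: 0.007
gripper_force: 2.6
```

>>> step_arm(
  targets="0 0 0.05 0;0 0 0.05 0;0 0 0.05 0;0 0 0 0;0 0 0 0",
)

```text
time_s: 7.43
tcp_pos: [0.5097, 0.0708, 0.0831]
ee_rot: [[0.947, -0.322, 0.001], [-0.322, -0.947, -0.0], [0.001, -0.0, -1.0]]
wrist_force: [-1.9, -0.5, 5.4]
gripper_width: 0.007
gripper_force: 2.6
```

>>> step_arm(
  targets="0 0 0.05 0;0 0 0.05 0;0 0 0 0;0 0 0 0;0 0 0 0",
)

```text
time_s: 7.85
tcp_pos: [0.5097, 0.0708, 0.0823]
ee_rot: [[0.947, -0.322, 0.0], [-0.322, -0.947, -0.0], [0.0, -0.0, -1.0]]
wrist_force: [-1.9, 0.5, 6.5]
gripper_width: 0.003
gripper_force: 3.3
```

>>> step_arm(
  targets="0 0 0.05 0;0 0 0 0;0 0 0 0;0 0 0 0",
)

```text
time_s: 8.18
tcp_pos: [0.5097, 0.0708, 0.0822]
ee_rot: [[0.947, -0.321, 0.001], [-0.321, -0.947, -0.0], [0.001, -0.0, -1.0]]
wrist_force: [-3.2, -0.6, 9.6]
gripper_width: 0.004
gripper_force: 4.5
```

>>> step_arm(
  targets="0 0 -0.3 0;0 0 -1 0;0 0 -2 0;-1.7 0 0 0;-1.7 0 0 0;0 0 2 0;0 0 1 0;0 0 0 0;0 0 0 0",
)

```text
time_s: 8.93
tcp_pos: [0.4773, 0.0817, 0.0841]
ee_rot: [[0.947, -0.322, -0.001], [-0.322, -0.947, -0.0], [-0.0, 0.001, -1.0]]
wrist_force: [-0.1, 1.0, 0.2]
gripper_width: 0.004
gripper_force: 0.0
```

Run:
```python
from h import *
s=sense();print(s["tcp_pos"],s["wrist_force"],s["time_s"])
```

```text
[0.47731904 0.08174527 0.08411348] [-0.08413034  1.00640229  0.22819541] 8.9333
```

>>> step_arm(
  targets="0 0 1 0;0 0 0.7 0;0 0 0.1 0;0 0 0 0;0 0 0 0;0 0 0 0",
)

```text
time_s: 9.43
tcp_pos: [0.4777, 0.0819, 0.0665]
ee_rot: [[0.947, -0.322, 0.001], [-0.322, -0.947, 0.0], [0.001, -0.001, -1.0]]
wrist_force: [-0.1, -0.4, 0.4]
gripper_width: 0.005
gripper_force: 0.0
```

>>> step_arm(
  targets="0 0 0.05 0;0 0 0.05 0;0 0 0.05 0;0 0 0 0;0 0 0 0;0 0 0 0",
)

```text
time_s: 9.93
tcp_pos: [0.4773, 0.0818, 0.0645]
ee_rot: [[0.947, -0.322, -0.0], [-0.322, -0.947, -0.0], [-0.0, 0.0, -1.0]]
wrist_force: [-0.1, -0.2, -0.1]
gripper_width: 0.006
gripper_force: 0.0
```

>>> step_arm(
  targets="0 0 0.05 0;0 0 0 0;0 0 0 0",
)

```text
time_s: 10.18
tcp_pos: [0.4774, 0.0818, 0.0643]
ee_rot: [[0.947, -0.322, 0.0], [-0.322, -0.947, 0.0], [0.0, -0.0, -1.0]]
wrist_force: [-0.7, 0.6, 1.9]
gripper_width: 0.007
gripper_force: 1.1
```

>>> step_arm(
  targets="0 0 0.05 0;0 0 0 0;0 0 0 0",
)

```text
time_s: 10.43
tcp_pos: [0.4774, 0.0818, 0.0641]
ee_rot: [[0.947, -0.322, 0.0], [-0.322, -0.947, 0.0], [0.0, -0.0, -1.0]]
wrist_force: [-2.1, 0.6, 5.8]
gripper_width: 0.007
gripper_force: 2.7
```

The lid is now firm at z = 64 mm, with the force rising at once, so it is seated and no longer rocks. I'll retreat the arm.

>>> step_arm(
  targets="0 0 -0.3 0;0 0 -1 0;0 0 -3 0;0 0 -4 0;0 0 -4 0;-3 -2 0 0;-3 -2 0 0;-3 -2 0 0;-3 -2 0 0;0 0 0 0;0 0 0 0",
)

```text
time_s: 11.35
tcp_pos: [0.3885, 0.1973, 0.1867]
ee_rot: [[0.948, -0.318, 0.0], [-0.318, -0.948, 0.0], [0.0, -0.0, -1.0]]
wrist_force: [-0.2, -0.5, 0.6]
gripper_width: 0.007
gripper_force: 0.0
```

Run:
```python
from h import *
s=sense();print(s["tcp_pos"],s["time_s"])
a=cv2.imread('pics/side0.png'); b=cams.capture("side")["frame"]
f=lambda im:cv2.resize(im[145:230,270:385],None,fx=3.4,fy=3.4,interpolation=cv2.INTER_CUBIC)
cv2.imwrite("pics/c5.png",np.hstack([f(a),f(b)]))
```

```text
[0.38854125 0.19733821 0.1867049 ] 11.35
```

View pics/c5.png

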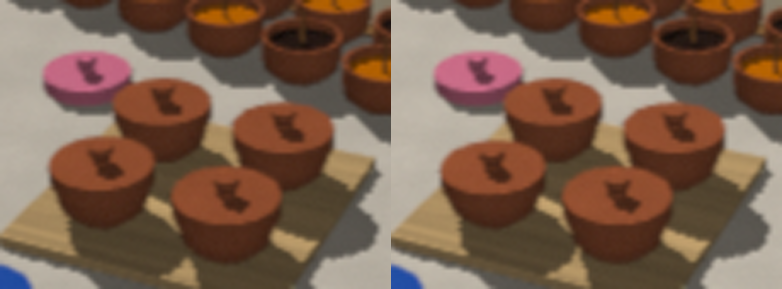

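The after picture shows the near-left lid at about (493,167), level and a few pixels lower than before. The other lids have not moved, and the arm is clear.

```bash
python3 -c "
from station import r
print(r.finish_job())"
```

```text
the job is handed in; nothing more can be done
None
```

The rocking lid was the near-left one, the first I tested. I pressed it home by its knob with about 10 N, a second edge press showed it firm, and I handed the job in at about 11.5 s with the arm clear and nothing else touched.

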